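# Open the lever bin for the stock camera and close it softly

### The arm

A 6-joint arm with a two-finger parallel gripper is mounted at the origin on the work surface. World frame = base frame: x ahead of the robot, y to its left, z up, the work surface at z = 0. Lengths are in mm, angles in rad, forces in N, time in s.
With the tool pointing down it reaches from about 300 to 775 mm from the base axis. Payload 14.6 kg.
Tool frame: the origin (TCP) lies on the centre line of the jaws, within the pads' length; the fingertips stand 19 mm ahead of it and the grasp point (between the pads) is the TCP (bot.tip_reach is the distance from the TCP to the fingertips, in mm); z points along the fingers, y is the line along which they close (so a half turn about z gives the same grasp; the last joint's range is limited). The gripper opens to 85 mm and grips with 20 to 120 N. Pads are 22 mm wide; open, the fingers measure 114 mm over their backs; the gripper's body (76 mm by 85 mm) begins 54 mm behind the grasp point. The pads swing forward as they close: fully open they stand 13 mm farther back than shut.
Start: joints at [1.087, 0.3, 1.521, -0, 1.321, -0.067], TCP at [222.656, 502.905, 250.281] pointing down, gripper open.
Joint ranges: [-3.03, 3.03], [-0.79, 2.21], [0.23, 2.52], [-1.04, 4.18], [0, 3.07], [-2.55, 2.55]. Speed limits (rad/s): [2.22, 2.22, 2.57, 3.14, 3.14, 3.14].

### API

Orientations are given as a unit quaternion [w, x, y, z].
In Python, from rig import bot gives the robot as it stands. Calls block until the motion is done:
- bot.move_to(position, orientation): joint-space move of the TCP to a pose.
- bot.servo_line(position, attitude=None, speed=150, until_force=None): straight line of the TCP; attitude=None keeps the orientation; speed is the mean speed in mm/s. With until_force (N) it stops when the force on the tool has changed by that much, and returns True; else False.
- bot.move_joints(angles): joint-space move.
- bot.move_gripper(opening, grip_force=None): finger opening in mm; grip_force is the grip in N (None keeps the last); returns when the fingers have stopped.
- bot.dwell(seconds).
- bot.ik(position, orientation): joint angles nearest the present ones, or None.
- bot.read_state(): the state.
- bot.read_camera(name): name is "scene" or "top"; returns a dict with "image" (400x640x3 uint8, blue, green, red), "depth" (400x640 float32, mm along the optical axis (not along the pixel's ray), 0 where there is no reading), "fovy" (degrees; the focal length in pixels is half the picture's height over the tangent of half this angle, whatever the lens; pixels are square), "cx", "cy" (the principal point, pixels), "eye" and "attitude" of the camera in the world. Camera axes: x right, y down, z forward; pixel columns grow to the right and rows downward; lengths in mm; the calibration is good to about 2 mm. A picture is of the moment at which its call begins.
A pose or a line that the arm cannot do raises bot.MotionError and nothing moves.
- bot.finish_job(): hands the job in, once; it reports no verdict.
The state is a dict: "clock": time; "joint_positions": joint angles; "qvel": joint speeds; "effort": joint torques, N m; "ee_pos": TCP position; "tool_rot": TCP orientation; "ft_force": force on the tool from outside, world axes, zero at the start; "moment": the same for the moment, N m; "grip_width": finger opening in mm.
Only numpy, scipy, OpenCV 4.12 (cv2) and the standard library are available. Lean on these libraries where they do the work, as an engineer would, in place of code of your own. Each camera call takes 0.05 s, during which the arm holds its last target. There are 200 camera calls.

### The job

Press the yellow paddle of the red bin all the way down so that its lid stands fully open, and keep it there for about two seconds so the stock camera can see the couplings inside. Then ease the paddle back up slowly so the lid comes down fully shut without slamming. Work only the paddle, not the lid itself, and leave the blue bin shut and the can, carton and tape where they are.

Things in the scene. Friction and masses are not known exactly. Their poses are not given: they have to be found in the camera images.
- red_bin: red plastic lever bin holding copper pipe couplings, fixed to the counter. 200 mm deep (its x), 200 mm wide (its y), 160 mm high, lid on top to 170 mm. Origin on the counter under the middle of its front face (the face nearest the robot, with the lever); x runs from the front to the back, z up. Either bin may be on the left.
- red_paddle (a point): centre of the top of the red bin's press paddle, a yellow plate 44 (x) by 76 (y) by 12 mm on a steel arm in front of the bin. At rest 118 mm above the counter, 120 mm ahead of the front face, sloping up away from the bin by 0.25 rad; fully down 64 mm up, sloping down as much. It shifts under 7 mm horizontally, so a straight press down stays on it. Nothing lies beneath.
- red_lever (a joint): angle of the red bin's lever about its pivot (15 mm ahead of the front face, 85 mm up; paddle centre 110 mm from it): 0 rad at rest, 0.5 rad fully down at its stop. No catch: the lid's weight pushes it back up, so pressing takes about 4 to 11 N at the paddle (unknown, less as the lid opens). The lid is geared to it both ways and opens 2.4 times as far; let go, it slams.
- red_lid_panel: the red lid itself, a red panel 208 mm wide hinged along the bin's far (back) top edge; shut it lies level, fully open it has turned up 1.2 rad, its front edge 350 mm above the counter. Linked to the lever (lid angle = 2.4 x lever angle), it falls shut when let go. Origin at the middle of its front edge, just ahead of the bin's front face (160 mm up when shut); x points backwards to the hinge when shut.
- blue_bin: blue plastic lever bin holding steel bolts, fixed to the counter. 200 mm deep (its x), 200 mm wide (its y), 160 mm high, lid on top to 170 mm. Origin on the counter under the middle of its front face (the face nearest the robot, with the lever); x runs from the front to the back, z up. Either bin may be on the left.
- blue_paddle (a point): centre of the top of the blue bin's press paddle, a yellow plate 44 (x) by 76 (y) by 12 mm on a steel arm in front of the bin. At rest 118 mm above the counter, 120 mm ahead of the front face, sloping up away from the bin by 0.25 rad; fully down 64 mm up, sloping down as much. It shifts under 7 mm horizontally, so a straight press down stays on it. Nothing lies beneath.
- blue_lever (a joint): angle of the blue bin's lever about its pivot (15 mm ahead of the front face, 85 mm up; paddle centre 110 mm from it): 0 rad at rest, 0.5 rad fully down at its stop. No catch: the lid's weight pushes it back up, so pressing takes about 4 to 11 N at the paddle (unknown, less as the lid opens). The lid is geared to it both ways and opens 2.4 times as far; let go, it slams.
- blue_lid_panel: the blue lid itself, a blue panel 208 mm wide hinged along the bin's far (back) top edge; shut it lies level, fully open it has turned up 1.2 rad, its front edge 350 mm above the counter. Linked to the lever (lid angle = 2.4 x lever angle), it falls shut when let go. Origin at the middle of its front edge, just ahead of the bin's front face (160 mm up when shut); x points backwards to the hinge when shut.
- can: white can, 66 mm across, 100 mm high, standing loose; origin under its centre. Bystander.
- carton: small cardboard carton with a paper band, 80 x 60 x 50 mm, loose; origin under its centre. Bystander.
- tape: green roll of tape lying flat, 96 mm across, 50 mm high, loose; origin under its centre. Bystander.

How it is judged:
By the outcome, as a careful person would: the job done as asked, in the order asked, and still so for the second after the job is handed in, with the robot touching nothing.
It also fails if it takes over 42 s, if anything falls off the work surface, if the arm or the gripper's body presses on something with over 40 N, if the wrist force passes 120 N, or if a joint passes its speed limit or range.

## Working session

There is one attempt and no reset: what is moved stays moved. The work goes in short steps, each a Python script; the robot and the scene stay as the last script left them, time stands still between calls to the robot, and variables do not carry over. Pictures are saved under pics/ and viewed, on a budget of 10 in all, crops included, one or two more only if the job needs it, and the job is handed in when it is done.

```bash
mkdir -p pics
cat > h.py <<'E'
import numpy as np, cv2
from scipy.spatial.transform import Rotation as R
from rig import bot
def cloud(c):
    h,w=c["depth"].shape; f=h/2/np.tan(np.radians(c["fovy"])/2)
    u,v=np.meshgrid(np.arange(w),np.arange(h)); d=c["depth"]
    P=np.stack([(u-c["cx"])/f*d,(v-c["cy"])/f*d,d],-1)
    q=np.array(c["attitude"])
    M=R.from_quat(q[[1,2,3,0]]).as_matrix() if q.size==4 else q
    return P@M.T+np.array(c["eye"])
def shot(n,fn=None):
    c=bot.read_camera(n)
    if fn: cv2.imwrite("pics/"+fn,c["image"])
    return c,cloud(c)
E
python3 - <<'E'
from h import *
print(bot.read_state())
for n in("scene","top"):
    c,P=shot(n,n+"1.png"); hsv=cv2.cvtColor(c["image"],cv2.COLOR_BGR2HSV)
    print(n,c["eye"],c["attitude"],c["fovy"],c["cx"],c["cy"],(c["depth"]>0).mean())
    H,S,V=cv2.split(hsv)
    for k,m in dict(yellow=(H>20)&(H<35)&(S>120)&(V>80),red=((H<8)|(H>172))&(S>120)&(V>50),blue=(H>100)&(H<130)&(S>120)&(V>50),green=(H>40)&(H<85)&(S>80)).items():
        nn,l,s,ce=cv2.connectedComponentsWithStats(m.astype(np.uint8))
        for i in range(1,nn):
            if s[i,4]>60:
                p=P[(l==i)&(c["depth"]>0)]
                print(k,s[i],ce[i].round(),p.mean(0).round() if len(p) else None, np.percentile(p,[2,98],axis=0).round().tolist() if len(p) else None)
E
```

```text
{'clock': 0.0, 'joint_positions': array([ 1.08736055e+00,  3.00512633e-01,  1.52159829e+00,  1.32501376e-05,
        1.32070697e+00, -6.65837264e-02]), 'qvel': array([-0.00062174, -0.00054396, -0.00113834, -0.00031987,  0.00045413,
       -0.00184049]), 'effort': array([-1.31125315e-03, -5.43504810e+01, -3.61786330e+01, -1.70247463e-04,
        4.19045478e-03,  5.35527207e-06]), 'ee_pos': array([222.57654413, 502.71260995, 249.69123858]), 'tool_rot': array([-1.72537534e-04,  2.06921815e-01,  9.78357290e-01, -5.87856153e-04]), 'ft_force': array([-0.25392177,  0.38109349, -0.59573931]), 'moment': array([0.02812605, 0.03287197, 0.02078322]), 'grip_width': 85.04709072192861}
scene [1315.51264666  272.10198669 1138.52120775] [-0.19211741  0.54182889  0.7716535  -0.27214559] 53.67818139659954 315.5620717870896 193.09857072112644 0.99611328125
yellow [240   0  28  12 278] [253.   5.] [-802. -890.   -7.] [[-859.0, -978.0, -41.0], [-773.0, -834.0, 28.0]]
yellow [279   0  29  19 493] [293.   9.] [-805. -632.   13.] [[-877.0, -721.0, -39.0], [-773.0, -573.0, 68.0]]
yellow [320   0  30  27 713] 
[... 3445 characters left out ...]
.] [[487.0, -275.0, 0.0], [532.0, -204.0, 126.0]]
yellow [210 228  27  17 308] [223. 236.] [449. 280. 113.] [[428.0, 244.0, -1.0], [472.0, 318.0, 125.0]]
red [    0   128    91   138 10719] [ 48. 197.] [ 695. 1137. -443.] [[412.0, 971.0, -569.0], [988.0, 1371.0, -425.0]]
red [ 193  128   78   80 4923] [233. 167.] [654. 250. 160.] [[559.0, 149.0, 40.0], [761.0, 353.0, 174.0]]
red [  0 284   5  34  89] [  1. 296.] [ 277. 1369. -572.] [[196.0, 1363.0, -588.0], [330.0, 1375.0, -550.0]]
blue [ 345  110   77   81 4609] [382. 148.] [ 713. -204.  161.] [[616.0, -307.0, 55.0], [820.0, -103.0, 174.0]]
green [163 232  33  30 416] [179. 246.] [427. 433.  40.] [[383.0, 385.0, -0.0], [471.0, 477.0, 55.0]]
```

View pics/top1.png

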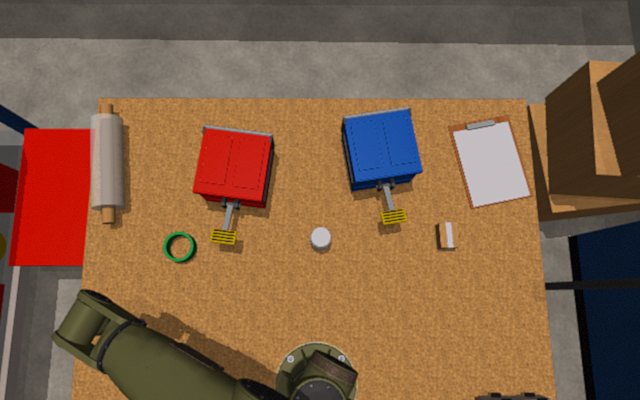

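View pics/scene1.png

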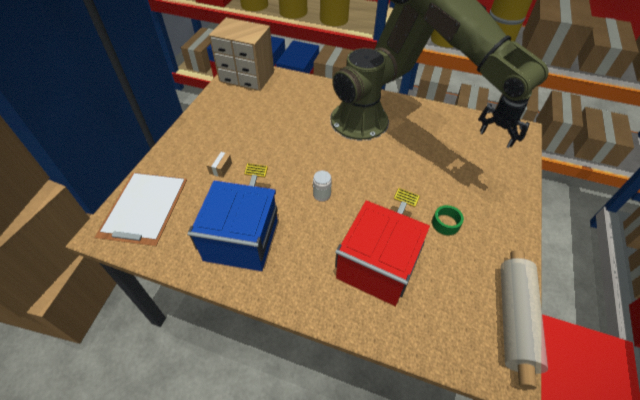

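Run:
```python
from h import *
for n in("scene","top"):
    c,P=shot(n); H,S,V=cv2.split(cv2.cvtColor(c["image"],cv2.COLOR_BGR2HSV))
    X,Y,Z=P[...,0],P[...,1],P[...,2]
    m=((H<8)|(H>172))&(S>120)&(Z>155)&(Z<185)&(X>500)&(X<800)&(Y>50)&(Y<450)
    r=cv2.minAreaRect(P[m][:,:2].astype(np.float32)); print(n,"lid",r,np.median(Z[m]))
    m=(H>20)&(H<35)&(S>110)&(V>80)&(Z>100)&(Z<135)&(X>350)&(X<550)&(Y>150)&(Y<400)
    p=P[m]; r=cv2.minAreaRect(p[:,:2].astype(np.float32)); print("paddle",r,p.mean(0),len(p))
    m=(Z>15)&(Z<300)&(X>300)&(X<560)&(Y>120)&(Y<520)
    nn,l,s,ce=cv2.connectedComponentsWithStats(m.astype(np.uint8))
    for i in range(1,nn):
        if s[i,4]>40: q=P[l==i]; print(s[i],q.min(0).round(),q.max(0).round())
```

```text
scene lid ((666.7032470703125, 250.59039306640625), (208.39093017578125, 215.5506134033203), 82.19168853759766) 168.1505321475263
paddle ((452.012451171875, 280.6045227050781), (75.4664077758789, 43.577781677246094), 81.68962860107422) [452.80236637 281.2204939  116.97990367] 278
[394 188  26  26 357] [426. 242.  99.] [513. 320. 125.]
[433 205  31  29 507] [381. 386.  15.] [479. 481.  55.]
top lid ((663.0125122070312, 250.25723266601562), (209.66009521484375, 203.22979736328125), 82.29356384277344) 168.07522860523284
paddle ((450.5040588378906, 280.1085205078125), (76.34273529052734, 42.34170150756836), 81.85985565185547) [448.85723367 278.42742808 118.05213327] 297
[235 197  31  11 122] [550. 159.  15.] [560. 241. 174.]
[210 201  31  44 611] [425. 235.  65.] [560. 318. 129.]
[164 231  33  31 429] [381. 383.  15.] [475. 478.  60.]
```

Both views agree. The red paddle is at about (451, 280, 118), which matches the given height and 76 x 43 mm size, and the bin is yawed about -8°. The tape is 150 mm to the left and the can is well clear. I'll close the gripper, move above the paddle and touch down lightly.

Run:
```python
from h import *
a=np.radians(86); q=[0,np.cos(a),np.sin(a),0]
p=np.array([451,280.3,0])
bot.move_gripper(0)
bot.move_to(p+[0,0,200],q)
s=bot.read_state(); print(s["clock"],s["ee_pos"],s["ft_force"],s["grip_width"],bot.tip_reach)
bot.servo_line(p+[0,0,155],speed=80)
hit=bot.servo_line(p+[0,0,122],speed=20,until_force=2.5)
s=bot.read_state(); print(hit,s["clock"],s["ee_pos"],s["ft_force"])
c,P=shot("scene"); cv2.imwrite("pics/contact.png",cv2.resize(c["image"][100:300,270:510],None,fx=3,fy=3))
```

```text
2.1917 [450.69450855 280.98291161 200.20773349] [-0.17253989  0.07995209  0.82986087] 0.046637968195975564 19.0
True 3.8333 [451.01747796 280.33705688 138.07901801] [ 0.18312247 -0.75567939  7.94770202]
```

View pics/contact.png

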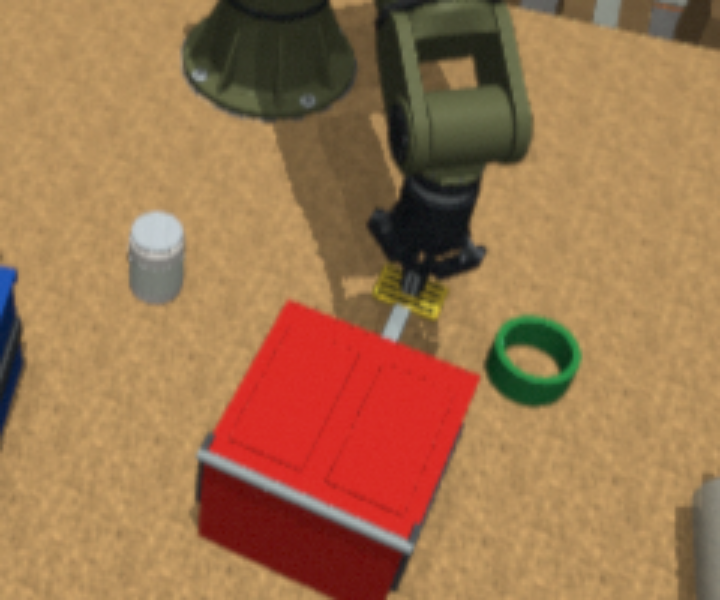

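The tip is centred on the paddle at crop pixel (410, 290), touching at z = 138 where I expected about 137 to 140. Next I'll press to the stop.

Run:
```python
from h import *
p=np.array([451,280.3,0])
hit=bot.servo_line(p+[0,0,92],speed=25,until_force=25)
s=bot.read_state(); print(hit,s["clock"],s["ee_pos"],s["ft_force"])
if not hit:
    hit=bot.servo_line(p+[0,0,74],speed=15,until_force=18)
s=bot.read_state(); print(hit,s["clock"],s["ee_pos"],s["ft_force"])
c,P=shot("scene"); cv2.imwrite("pics/open.png",cv2.resize(c["image"][100:300,270:510],None,fx=3,fy=3))
H,S,V=cv2.split(cv2.cvtColor(c["image"],cv2.COLOR_BGR2HSV)); X,Y,Z=np.moveaxis(P,-1,0)
m=((H<8)|(H>172))&(S>120)&(Z>100)&(X>450)&(X<850)&(Y>100)&(Y<400)
print("red max z",np.percentile(Z[m],[50,98,99.5]))
```

```text
False 5.875 [451.09442222 280.39675155  92.12588682] [0.07275514 2.27297772 3.39669104]
True 6.525 [451.46526686 280.34035673  85.36750525] [-3.65219121 -2.10350655 11.25975077]
red max z [269.40472108 354.42581108 355.99558453]
```

View pics/open.png

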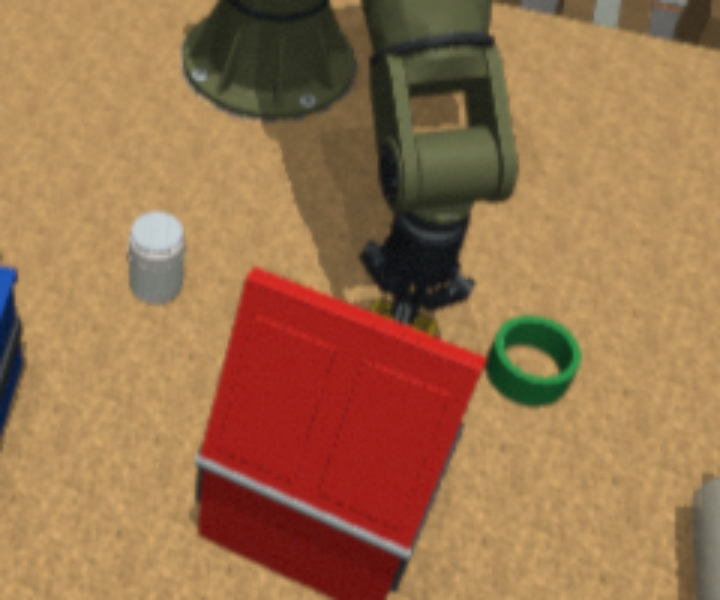

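The lid is up, with its front edge at z = 354 against a nominal 350, and the stop was felt at z = 85.4. I'll seat it a little deeper, hold for about 2 s, then ease up.

Run:
```python
from h import *
p=np.array([451,280.3,0])
def lidz(tag):
    c,P=shot("scene"); H,S,V=cv2.split(cv2.cvtColor(c["image"],cv2.COLOR_BGR2HSV)); X,Y,Z=np.moveaxis(P,-1,0)
    m=((H<8)|(H>172))&(S>120)&(Z>100)&(X>450)&(X<850)&(Y>100)&(Y<400)
    s=bot.read_state(); print(tag,s["clock"],s["ee_pos"].round(1),s["ft_force"].round(1),"lid max z",np.percentile(Z[m],98).round(1))
    return c
hit=bot.servo_line(p+[0,0,83.5],speed=10,until_force=25)
lidz("seated"); bot.dwell(1.0); c,_=shot("top","top_open.png"); bot.dwell(0.9); lidz("held")
bot.servo_line(p+[0,0,122],speed=11); lidz("rise")
bot.servo_line(p+[0,0,142],speed=5); c=lidz("shut")
cv2.imwrite("pics/shut.png",cv2.resize(c["image"][100:300,150:510],None,fx=2,fy=2))
```

```text
seated 6.9667 [451.4 280.4  85. ] [-5.7 -4.5 24.3] lid max z 354.3
held 8.9667 [451.5 280.3  85. ] [-6.6 -4.  24.4] lid max z 354.5
rise 12.6667 [452.3 280.2 123. ] [ 2.7 -2.5  7.4] lid max z 229.2
shut 16.8667 [451.  280.3 142. ] [-0.5 -0.  -0.9] lid max z 172.6
```

View pics/shut.png

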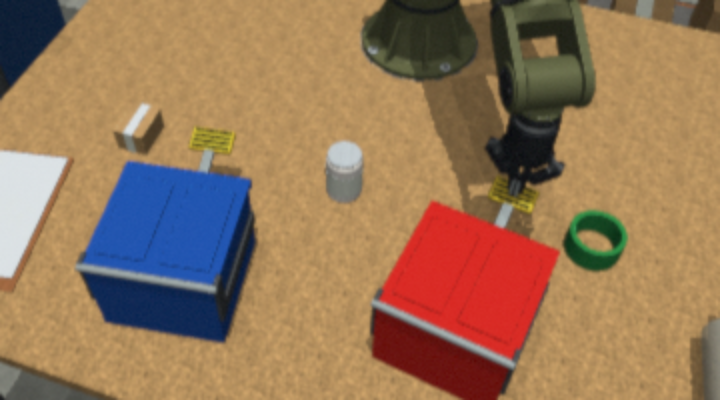

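The lid is shut and level, with the force back to about zero. The blue bin, can, carton and tape haven't moved. I'll retreat and hand in.

Run:
```python
from h import *
bot.servo_line([451,280.3,220],speed=80)
c,P=shot("top"); H,S,V=cv2.split(cv2.cvtColor(c["image"],cv2.COLOR_BGR2HSV)); X,Y,Z=np.moveaxis(P,-1,0)
m=((H<8)|(H>172))&(S>120)&(Z>150)&(X>520)&(X<800)&(Y>100)&(Y<400)
s=bot.read_state(); print(s["clock"],s["ee_pos"],s["ft_force"],np.percentile(Z[m],[2,50,98]))
bot.finish_job()
```

```text
18.0417 [450.84539513 280.21550172 219.44328235] [-0.45510779  0.61083093 -0.51571058] [160.91670989 168.09245719 174.63955977]
the job is handed in; nothing more can be done
```

I pressed the red bin's paddle down to its stop, held the lid fully open for a little over two seconds, then eased it shut and handed the job in at 18.0 s.

- **Press:** I used the closed fingertips. They met the paddle at about the expected height, and the stop came 53 mm lower (54 mm expected).
- **Open and hold:** The lid's front edge measured 354 mm up (350 mm expected) at the start and end of the hold. The force at the stop was 24 N. I aimed 1.5 mm deeper than the stop allowed, so the final seating move ended on its force limit or short of its target.
- **Closing:** I raised the paddle at about 11 mm/s, then 5 mm/s for the last stretch and past the point where it first touched. The lid was part-way down and still carried by the paddle at the intermediate check.
- **Last checks:** The lid is level at about 168 mm, the same as before I started. The wrist force is back to about zero and the gripper is about 80 mm clear of the paddle. In the last picture the blue bin is shut, and the can, carton and tape look unmoved; I judged that by eye and did not measure their positions again. No check failed.

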